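# Offer a mould-case flap up to its hinge and hold the knuckles in line

## Task

Turn the head of the hinge-fitting stand until its pointer is on the dial's long zero mark. Then pick up the loose wooden flap and offer it up to the head so that its single knuckle sits midway between the head's two knuckles with the three holes in line, ready for the pin. Finish while holding the flap there in the gripper, not leaning on the stand, and leave the pin, the plaster block and the dome where they are.

Things in the scene. Friction and masses are not known exactly. Their poses are not given: they have to be found in the camera images.
- hinge_stand: Grey round fixed dial base, 160 mm across and 18 mm high; origin at the centre of its underside, on the vertical axis about which the head turns, z up. The long zero mark lies on its own +x side; short marks every 15 degrees. All else on the stand turns with the head.
- jamb_head (a joint): Angle of the turning head on the base in rad: 0 when the pointer (a white line on the dark disc, with a dark tip at its rim) is on the long zero mark, positive counter-clockwise seen from above, range -1.3 to 1.3. It turns stiffly (about 0.15 N m) and stays where it is left.
- knob_grip (a point): Point to grip the head's knob, on the turning axis 64 mm above the worktop. The knob is an upright black bar 58 mm long (along this point's x), 16 mm thick (along y), from 44 to 78 mm above the worktop; below it a disc 104 mm across with its top at 34 mm. This point's axes turn with the head; its +x points where the pointer points. The jamb block stands on the -x side, 65 to 99 mm from the axis, 64 mm wide, top at 82.5 mm.
- jamb_gap (a point): On the head, the point midway between its two fixed knuckles, on the line of their holes: 112 mm from the turning axis toward the head's -x, 73.5 mm above the worktop. Its y is the line of the holes, its z is up, its -x points away from the jamb block. The knuckles are tubes 18 mm across with 10 mm holes, each 16 mm long, with a free gap of 32 mm between them, open above, below and toward -x.
- flap: Loose wooden board 80 mm (x) by 60 mm (y) by 18 mm thick with a steel hinge leaf on top (20.5 mm high there), lying flat on the worktop, 0.14 kg; origin at the centre of the board's underside, +x toward its knuckle, z up.
- flap_center (a point): Centre of the flap's board, 9 mm above its underside; grip it here over the 60 mm width (along y).
- flap_knuckle (a point): Centre of the flap's single knuckle, on the line of its hole: 52 mm from the board's centre along the flap's +x (12 mm beyond the board's edge), 11.5 mm above the board's underside. Tube 18 mm across with a 10 mm hole, 24 mm long along y.
- hinge_pin: Bystander: bent steel pin, 6 mm thick and 80 mm long, lying on the worktop.
- plaster_block: Bystander: white plaster block 45x90x30 mm.
- dome: Bystander: white ridged cast dome, 100 mm across and 53 mm high.
Things that resemble listed ones, but are neither listed nor needed, are in the scene too. There is more than one size of the flap; the one meant has the size given above.

How it is judged:
By the outcome, as a careful person would: the job done as asked, in the order asked, and still so for the second after the job is handed in, while the arm keeps its last pose, push and grip.
It also fails if it takes over 53 s, if anything falls off the work surface, if the arm or the gripper's body presses on something with over 40 N, if the wrist force passes 120 N, or if a joint passes its speed limit or range.

## Robot

A 6-joint arm with a two-finger parallel gripper is mounted at the origin on a cart in front of the work surface, level with it; the furniture and walls round the work are solid. World frame = base frame: x ahead of the robot, y to its left, z up, the work surface at z = 0. Lengths are in m, angles in rad, forces in N, time in s.
With the tool pointing down it reaches from about 0.375 to 0.825 m from the base axis. Payload 5.5 kg.
Tool frame: the origin (TCP) lies midway between the tips of the shut fingers; the grasp point (between the pads) lies 19 mm behind it; y points along the fingers, z is the direction in which the jaws open and shut, and the axes are right-handed (so a half turn about y gives the same grasp; the last joint's range is limited). The gripper opens to 85 mm and grips with 20 to 120 N. Pads are 22 mm wide; open, the fingers measure 114 mm over their backs; the gripper's body (76 mm by 85 mm) begins 54 mm behind the grasp point. The pads swing forward as they close: fully open they stand 13 mm farther back than shut.
Start: joints at [-1.145, 0.314, -0.047, 1.21, 0, 1.571], TCP at [0.248, -0.546, 0.231] pointing down, gripper open.
Joint ranges: [-2.67, 2.67], [-0.69, 1.73], [-1.03, 1.25], [-2.08, 2.16], [-1.42, 1.45], [-3.14, 3.14]. Speed limits (rad/s): [2.39, 2.39, 3.01, 3.14, 3.14, 3.14].

## Interface

Orientations are given as a unit quaternion [x, y, z, w].
In Python, from workcell import arm, kin, eyes, sign_off gives the robot as it stands. The module is installed in compiled form; this text tells all that it offers. Calls block until the motion is done:
- arm.move_pose(position, orientation): joint-space move of the TCP to a pose.
- arm.move_l(position, frame=None, rate=0.15): straight line of the TCP; frame=None keeps the orientation; rate is the mean speed in m/s.
- arm.move_j(angles): joint-space move.
- arm.command_gripper(opening, effort=None): opening from 0.0 (shut) to 1.0 (fully open); effort is the grip in N (None keeps the last); returns when the fingers have stopped.
- arm.sleep(seconds).
- kin.inverse_kinematics(position, orientation): joint angles nearest the present ones, or None.
- eyes.capture(name): name is "side" or "top" or "wrist"; returns (picture, depth): 420x560x3 uint8, red, green, blue; 420x560 float32, m along the optical axis (not along the pixel's ray), 0 where there is no reading.
- eyes.calibration(name): a dict with "fov_y" (degrees; the focal length in pixels is half the picture's height over the tangent of half this angle, whatever the lens; pixels are square), "cx", "cy" (the principal point, pixels), "position" and "attitude" of the camera in the world; the wrist camera has in their place "mount" (4x4, takes a point from camera to tool coordinates, whose origin is the TCP and whose axes are the tool frame's). Camera axes: x right, y down, z forward; pixel columns grow to the right and rows downward; lengths in m; the calibration is good to about 2 mm. A picture is of the moment at which its call begins: read the wrist's pose just before it. calibration takes no time and is no camera call.
A pose or a line that the arm cannot do raises arm.Unreachable and nothing moves.
- sign_off(): hands the job in, once; it reports no verdict.
Trained networks look in the newest picture that a camera, given by its name, has taken for a name from the list of things; names that differ only in an ending like _2 or _b are one class to them, and where a whole thing is asked for, a point or a joint stands for the part that bears it (a point fixed in the world has none). Each returns a list of dicts, best first, with "p" (0 to 1); they miss things now and then, are a little off and sometimes report something else, mostly with a low value. They report only what shows in the picture. A call takes as long as a camera call. They do not tell look-alikes from the thing itself.
- eyes.silhouettes(name, camera): "mask" (420x560 bool, what is visible of it).
- eyes.pinpoint(name, camera): "at" ([x, y, z] in m, in the coordinates of the camera as it stood for that picture, good to about 4 mm: a listed point, or the origin of a listed thing).
Readings, each from a call of its own:
- arm.current_clock(): time.
- arm.current_joint_positions(): joint angles.
- arm.current_joint_vel(): joint speeds.
- arm.current_effort(): joint torques, N m.
- arm.current_tool_pos(): TCP position.
- arm.current_ee_rot(): TCP orientation.
- arm.current_contact_force(): force on the tool from outside, world axes, zero at the start.
- arm.current_wrist_torque(): the same for the moment, N m.
- arm.current_grip_width(): opening from 0.0 (shut) to 1.0 (fully open).
Only numpy, scipy, OpenCV 4.12 (cv2) and the standard library are available. Lean on these libraries where they do the work, as an engineer would, in place of code of your own. Each camera call takes 0.05 s, during which the arm holds its last target.

## Working session

There is one attempt and no reset: what is moved stays moved. The work goes in short steps, each a Python script; the robot and the scene stay as the last script left them, time stands still between calls to the robot, and variables do not carry over. Pictures are saved under pics/ and viewed, and the job is handed in when it is done.

```bash
mkdir -p pics
cat > h.py <<'E'
import numpy as np, cv2
from scipy.spatial.transform import Rotation as R
from workcell import arm, kin, eyes, sign_off
def camT(n, tp=None, tr=None):
    c=eyes.calibration(n)
    if 'mount' in c:
        T=np.eye(4);T[:3,:3]=R.from_quat(tr).as_matrix();T[:3,3]=tp
        return T@np.array(c['mount'])
    T=np.eye(4);a=np.array(c['attitude'],float)
    T[:3,:3]=a if a.shape==(3,3) else R.from_quat(a).as_matrix()
    T[:3,3]=c['position'];return T
def K(n):
    c=eyes.calibration(n);f=210/np.tan(np.radians(c['fov_y'])/2);return f,c['cx'],c['cy']
def w2p(n,T,p):
    f,cx,cy=K(n);q=np.linalg.inv(T)@np.r_[p,1];return cx+f*q[0]/q[2],cy+f*q[1]/q[2]
def cloud(n,T,d):
    f,cx,cy=K(n);v,u=np.mgrid[0:420,0:560]
    P=np.stack([(u-cx)/f*d,(v-cy)/f*d,d],-1)
    return P@T[:3,:3].T+T[:3,3]
def save(n,im): cv2.imwrite('pics/'+n,im[...,::-1])
E
python3 - <<'E'
from h import *
print(arm.current_clock(),eyes.calibration('top'),eyes.calibration('side'),eyes.calibration('wrist'))
print(arm.current_ee_rot(),arm.current_tool_pos())
for n in('top','side'):
    im,d=eyes.capture(n);save(n+'0.png',im);np.savez(n+'0.npz',im=im,d=d)
    T=camT(n)
    for nm in('hinge_stand','knob_grip','jamb_gap','flap','flap_center','flap_knuckle'):
        for r in eyes.pinpoint(nm,n):
            p=(T@np.r_[r['at'],1])[:3];print(n,nm,round(r['p'],2),p.round(4),np.round(w2p(n,T,p)))
E
```

```text
0.0 {'fov_y': 42.0381357503664, 'cx': 283.2278275986193, 'cy': 209.48660569469968, 'position': array([0.35217109, 0.14351044, 1.32212509]), 'attitude': array([-0.70187778,  0.70574378, -0.05842164,  0.07668248])} {'fov_y': 45.05984462397621, 'cx': 287.6099110686925, 'cy': 205.9122518712995, 'position': array([0.20451028, 0.96707007, 0.76400456]), 'attitude': array([-0.20888991,  0.87495031, -0.42661205,  0.09396335])} {'fov_y': 63.46207971781078, 'cx': 281.75133914087746, 'cy': 208.19169103915058, 'mount': array([[ 2.76837590e-04,  9.53067559e-01,  3.02757578e-01,
        -7.66418507e-02],
       [ 2.53114830e-05, -3.02757596e-01,  9.53067593e-01,
        -1.41602712e-01],
       [ 9.99999961e-01, -2.56181693e-04, -1.07938237e-04,
        -4.66370107e-04],
       [ 0.00000000e+00,  0.00000000e+00,  0.00000000e+00,
         1.00000000e+00]])}
[-0.14951388  0.69172462 -0.69057188  0.14924187] [ 0.24756107 -0.54592173  0.23043991]
top hinge_stand 0.92 [ 0.6291  0.0886 -0.0018] [319. 201.]
top hinge_stand 0.37 [ 0.817   0.077  -0.0015] [323. 129.]
top knob_grip 0.59 [0.6276 0.0883 0.0637
[... 256 characters left out ...]
732 0.2874 0.0078] [237. 306.]
top flap_knuckle 0.65 [0.4972 0.4199 0.0124] [183. 255.]
side hinge_stand 0.72 [0.6272 0.0849 0.0026] [289. 203.]
side knob_grip 0.74 [0.6269 0.0899 0.0649] [289. 184.]
side knob_grip 0.65 [ 0.3903  0.2252 -0.0013] [361. 273.]
side jamb_gap 0.61 [ 0.5901 -0.0159  0.0719] [321. 163.]
side jamb_gap 0.5 [0.3877 0.2279 0.0019] [362. 273.]
side flap 0.84 [0.4414 0.418  0.0024] [300. 330.]
side flap 0.72 [ 0.3619  0.3264 -0.001 ] [357. 312.]
side flap_center 0.79 [0.4414 0.4187 0.0121] [300. 326.]
side flap_center 0.79 [0.3601 0.3261 0.0085] [358. 309.]
side flap_knuckle 0.96 [0.4934 0.4188 0.0119] [275. 316.]
side flap_knuckle 0.83 [0.3729 0.2884 0.0065] [359. 294.]
```

Run:
```python
import cv2
a=cv2.imread('pics/top0.png');b=cv2.imread('pics/side0.png')
cv2.imwrite('pics/t_stand.png',cv2.resize(a[90:290,230:470],None,fx=3,fy=3,interpolation=2)[:600,:720])
cv2.imwrite('pics/t_flap.png',cv2.resize(a[230:360,130:300],None,fx=4,fy=4,interpolation=2))
```

```text
(no output)
```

View pics/top0.png

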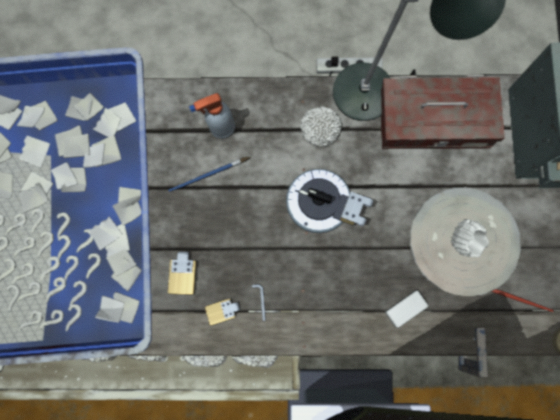

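View pics/side0.png

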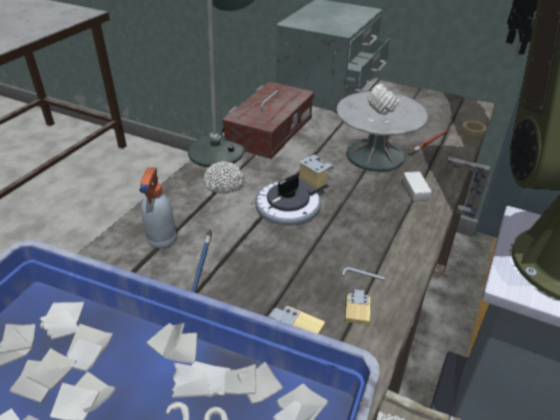

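View pics/t_stand.png

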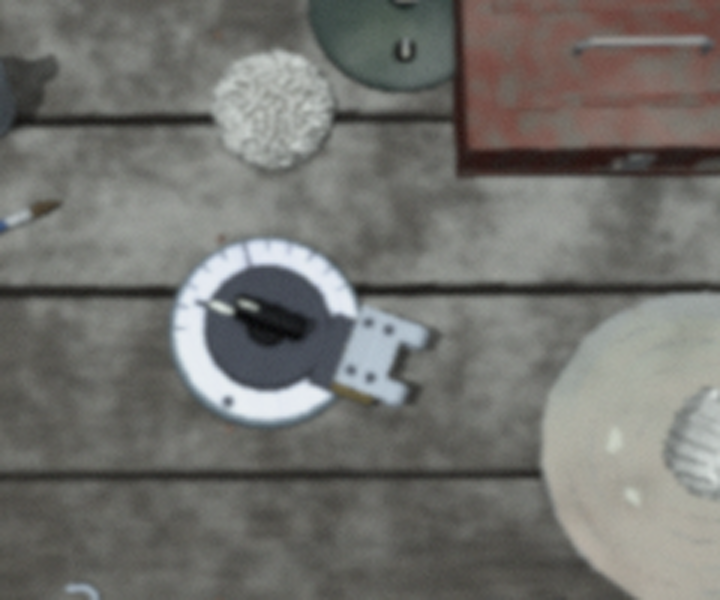

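View pics/t_flap.png

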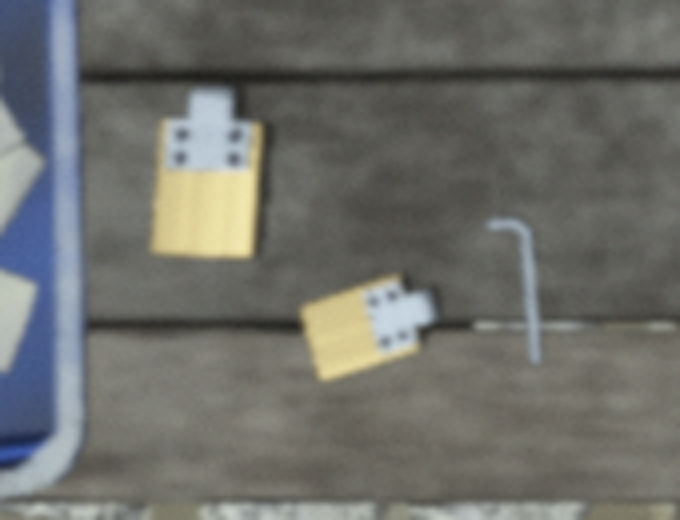

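Two flaps: A at top px (184,276), B at (218,311). At 2.4 mm/px, A is about 60x82 mm and B about 45x60 mm, so A fits. The pointer is about +53° from the long mark. Next I look closer with the wrist camera.

```bash
cat >> h.py <<'E'
def ori(psi): # tool x along (cos,sin), y down, z jaw
    x=np.array([np.cos(psi),np.sin(psi),0]);y=np.array([0,0,-1.]);z=np.cross(x,y)
    return R.from_matrix(np.stack([x,y,z],1)).as_quat()
def wcap(name):
    tp,tr=arm.current_tool_pos(),arm.current_ee_rot()
    im,d=eyes.capture('wrist');T=camT('wrist',tp,tr);save(name+'.png',im);np.savez(name+'.npz',im=im,d=d,T=T)
    return im,d,T
def pin(nm,T,cam='wrist'):
    for r in eyes.pinpoint(nm,cam):
        p=(T@np.r_[r['at'],1])[:3];print(cam,nm,round(r['p'],2),p.round(4),np.round(w2p(cam,T,p)))
E
python3 - <<'E'
from h import *
D=np.load('top0.npz');T=camT('top');P=cloud('top',T,D['d'])
im=D['im']
# flap A sizes & tray edge height
print('tray edge',P[276,140:160:3].round(3).tolist())
m=[ (r['p'],r['mask']) for r in eyes.silhouettes('flap','side')]
eyes.capture('top')
for r in eyes.silhouettes('flap','top'):
    mm=r['mask']; q=P[mm][:,:2].astype(np.float32); print(r['p'],cv2.minAreaRect(q))
for psi in (0.2,1.1,0.2+np.pi,1.1-np.pi):
    for p in((0.628,0.088,0.2),(0.628,0.088,0.045),(0.444,0.419,0.0),(0.47,0.05,0.06)):
        j=kin.inverse_kinematics(p,ori(psi));print(psi,p,None if j is None else np.round(j,2))
E
```

```text
tray edge [[0.446, 0.523, 0.008], [0.441, 0.493, 0.087], [0.441, 0.487, 0.087], [0.44, 0.479, 0.09], [0.447, 0.496, 0.001], [0.447, 0.488, 0.003], [0.447, 0.482, -0.0]]
0.96 ((0.4309176802635193, 0.2958132326602936), (0.3270542323589325, 0.10307352244853973), 80.15188598632812)
0.57 ((0.36928191781044006, 0.25570592284202576), (0.05600062012672424, 0.21996895968914032), 5.611884593963623)
0.2 (0.628, 0.088, 0.2) [ 0.14  0.39 -0.01  1.17  0.   -0.06]
0.2 (0.628, 0.088, 0.045) [ 0.14  0.5  -0.21  0.86  0.   -0.06]
0.2 (0.444, 0.419, 0.0) [ 0.76  0.51 -0.31  0.74  0.    0.56]
0.2 (0.47, 0.05, 0.06) [ 0.11  0.22 -0.59  0.76  0.   -0.09]
1.1 (0.628, 0.088, 0.2) [ 0.14  0.39 -0.01  1.17  0.   -0.96]
1.1 (0.628, 0.088, 0.045) [ 0.14  0.5  -0.21  0.86  0.   -0.96]
1.1 (0.444, 0.419, 0.0) [ 0.76  0.51 -0.31  0.74  0.   -0.34]
1.1 (0.47, 0.05, 0.06) [ 0.11  0.22 -0.59  0.76  0.   -0.99]
3.3415926535897933 (0.628, 0.088, 0.2) [ 0.14  0.39 -0.01  1.17  0.    3.08]
3.3415926535897933 (0.628, 0.088, 0.045) [ 0.14  0.5  -0.21  0.86  0.    3.08]
3.3415926535897933 (0.444, 0.419, 0.0) [ 0.76  0.51 -0.31  0.74  0.   -2.59]
3.3415926535897933 (0.47, 0.05, 0.06) [ 0.11  0.22 -0.59  0.76  0.    3.05]
-2.041592653589793 (0.628, 0.088, 0.2) [ 0.14  0.39 -0.01  1.17  0.    2.18]
-2.041592653589793 (0.628, 0.088, 0.045) [ 0.14  0.5  -0.21  0.86  0.    2.18]
-2.041592653589793 (0.444, 0.419, 0.0) [ 0.76  0.51 -0.31  0.74  0.    2.8 ]
-2.041592653589793 (0.47, 0.05, 0.06) [ 0.11  0.22 -0.59  0.76  0.    2.15]
```

Run:
```python
from h import *
D=np.load('top0.npz');T=camT('top');P=cloud('top',T,D['d'])
print(P[225:255,415:515:10][::10].round(3).tolist(), P[225:250,455:490,2].max())
for a in[(100,440),(310,407),(100,362),(120,215),(20,470),(126,320)]:print(a,P[a].round(3))
for z in(.23,.3,.4): 
  j=kin.inverse_kinematics((.45,.06,z),ori(.2));print(j)
```

```text
[[[0.544, -0.112, 0.144], [0.544, -0.134, 0.142], [0.543, -0.155, 0.147], [0.544, -0.177, 0.143], [0.543, -0.198, 0.144], [0.534, -0.203, 0.197], [0.533, -0.222, 0.203], [0.542, -0.262, 0.147], [0.543, -0.284, 0.144], [0.543, -0.306, 0.142]], [[0.522, -0.111, 0.146], [0.522, -0.132, 0.146], [0.522, -0.154, 0.145], [0.522, -0.176, 0.143], [0.517, -0.188, 0.174], [0.513, -0.201, 0.2], [0.517, -0.231, 0.172], [0.515, -0.246, 0.189], [0.521, -0.284, 0.14], [0.521, -0.305, 0.141]], [[0.5, -0.11, 0.143], [0.501, -0.132, 0.141], [0.352, 0.144, 1.322], [0.5, -0.174, 0.146], [0.496, -0.187, 0.174], [0.493, -0.201, 0.198], [0.497, -0.232, 0.163], [0.495, -0.249, 0.175], [0.499, -0.281, 0.144], [0.499, -0.302, 0.145]]] 1.3221250944819154
(100, 440) [ 0.853 -0.198  0.089]
(310, 407) [ 0.364 -0.108  0.033]
(100, 362) [ 0.882 -0.022  0.024]
(120, 215) [0.801 0.333 0.113]
(20, 470) [ 0.86  -0.162  0.436]
(126, 320) [0.805 0.086 0.05 ]
[ 0.13255153  0.03968869 -0.38119757  1.14991007  0.         -0.06744847]
[ 0.13255153  0.0166128  -0.24603279  1.30815073  0.         -0.06744847]
[ 0.13255153  0.02049517 -0.01794031  1.53236085  0.         -0.06744847]
```

Run:
```python
from h import *
p=arm.current_tool_pos();arm.move_l([p[0],p[1],0.36],rate=0.3)
arm.move_pose([0.60,0.075,0.30],ori(0.2))
im,d,T=wcap('pics/w_stand')
for n in('hinge_stand','knob_grip','jamb_gap'):pin(n,T)
print(arm.current_clock(),arm.current_tool_pos(),arm.current_contact_force())
```

```text
wrist hinge_stand 0.86 [0.6231 0.0892 0.0017] [289. 182.]
wrist knob_grip 0.63 [0.6272 0.0911 0.0659] [291. 199.]
wrist jamb_gap 0.66 [ 0.5837 -0.0175  0.0767] [200. 144.]
4.1667 [0.60010126 0.07440448 0.30004456] [-0.58171891 -0.09065267 -0.69254961]
```

```bash
cat >> h.py <<'E'
def wcap(name):
    tp,tr=arm.current_tool_pos(),arm.current_ee_rot()
    im,d=eyes.capture('wrist');T=camT('wrist',tp,tr);save(name+'.png',im);np.savez(name+'.npz',im=im,d=d,T=T)
    return im,d,T
def rect(im,cam,T,x0,y0,half,z,ppm):
    # orthorectified: up=+x, left=+y
    n=int(2*half*ppm);i=(np.arange(n)+.5)/ppm-half
    X=x0-i[:,None]+0*i[None];Y=y0-i[None]+0*i[:,None]
    Q=np.stack([X,Y,0*X+z],-1);Ti=np.linalg.inv(T);q=Q@Ti[:3,:3].T+Ti[:3,3]
    f,cx,cy=K(cam);return cv2.remap(im,(cx+f*q[...,0]/q[...,2]).astype(np.float32),(cy+f*q[...,1]/q[...,2]).astype(np.float32),cv2.INTER_CUBIC)
E
python3 - <<'E'
from h import *
D=np.load('pics/w_stand.npz');im,d,T=D['im'],D['d'],D['T'];save('w_stand.png',im)
P=cloud('wrist',T,d)
r=rect(im,'wrist',T,.628,.088,.1,.018,3000);save('rect1.png',r)
# dial centre: white ring/outer rim pts at z~18mm
z=P[...,2];m=(d>0)&(abs(z-.018)<.006)&(np.hypot(P[...,0]-.628,P[...,1]-.089)<.09)
q=P[m][:,:2];h=cv2.convexHull(q.astype(np.float32))[:,0];print('z',np.median(z[m]),cv2.minEnclosingCircle(h),cv2.fitEllipse(h))
E
```

```text
z 0.018156249179744233 ((0.6278393268585205, 0.08870767056941986), 0.079624243080616) ((0.6280331611633301, 0.08910547941923141), (0.15732038021087646, 0.15760867297649384), 100.266845703125)
```

View pics/w_stand.png

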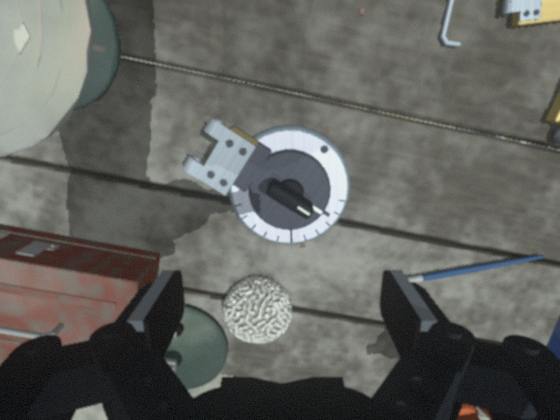

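View pics/rect1.png

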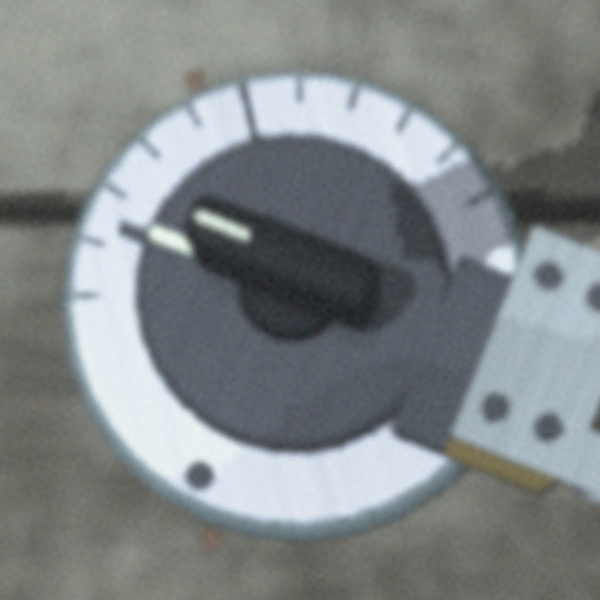

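The wrist view shows the long mark at px (292,236) and the pointer tip at (327,216). In the rectified view the long mark is at (250,111), and the pointer is about 3.5 ticks CCW of it. Now I fit the ticks.

```bash
cat > ticks.py <<'E'
from h import *
from scipy.optimize import least_squares
def fit(im,T,c=(.628,.0888),show=None):
    S=4000;x0,y0,H=.628,.088,.1
    r=rect(im,'wrist',T,x0,y0,H,.018,S);g=cv2.cvtColor(r,cv2.COLOR_RGB2GRAY).astype(np.float32)
    bg=cv2.medianBlur(g.astype(np.uint8),41) if False else cv2.morphologyEx(g,cv2.MORPH_CLOSE,np.ones((31,31)))
    n=g.shape[0];i=(np.arange(n)+.5)/S-H
    X=x0-i[:,None]+0*i[None];Y=y0-i[None]+0*i[:,None]
    rad=np.hypot(X-c[0],Y-c[1]);m=((bg-g>35)&(rad>.057)&(rad<.0765)).astype(np.uint8)
    k,lab,st,_=cv2.connectedComponentsWithStats(m)
    out=[]
    for a in range(1,k):
        if st[a,4]<60 or st[a,4]>1500: continue
        s=lab==a;pts=np.c_[X[s],Y[s]];w=(bg-g)[s];mu=(pts*w[:,None]).sum(0)/w.sum()
        ev,V=np.linalg.eigh(np.cov((pts-mu).T));u=V[:,1];u=u*np.sign(u@(mu-c))
        rr=rad[s];out.append((np.degrees(np.arctan2(mu[1]-c[1],mu[0]-c[0])),rr.min(),rr.max(),mu,np.sqrt(ev),np.degrees(np.arctan2(u[1],u[0]))))
    out.sort(key=lambda o:o[0]);return out,r
if __name__=='__main__':
    D=np.load('pics/w_stand.npz');o,r=fit(D['im'],D['T'])
    for t in o:print(np.round(t[0],2),np.round(t[1:3],4),t[3].round(4),t[4].round(4),round(t[5],1))
E
python3 ticks.py
```

```text
-136.23 [0.0676 0.072 ] [0.5775 0.0404] [0.0005 0.0012] -113.3
-118.55 [0.0714 0.0765] [0.5925 0.0235] [0.0014 0.0022] 157.9
-84.94 [0.0691 0.0715] [0.6342 0.0188] [0.0006 0.0008] -33.2
-76.77 [0.0747 0.0765] [0.6453 0.0151] [0.0005 0.0021] 9.0
-60.69 [0.0663 0.0691] [0.6611 0.0298] [0.0005 0.0007] -55.1
-45.58 [0.0667 0.0704] [0.676  0.0398] [0.0006 0.001 ] -47.5
-30.75 [0.0655 0.0715] [0.6868 0.0538] [0.0007 0.0016] -30.7
-15.5 [0.066  0.0724] [0.6946 0.0703] [0.0008 0.0017] -18.6
-0.58 [0.0661 0.0734] [0.6978 0.0881] [0.0007 0.002 ] 0.2
14.5 [0.057  0.0738] [0.6913 0.1052] [0.001  0.0047] 14.9
29.48 [0.0668 0.0716] [0.6881 0.1228] [0.0006 0.0013] 36.2
44.2 [0.0664 0.0709] [0.6772 0.1366] [0.0007 0.0012] 41.0
59.0 [0.0671 0.0726] [0.6639 0.1486] [0.0007 0.0015] 50.4
67.7 [0.057  0.0649] [0.6509 0.1447] [0.0017 0.0022] 62.9
73.96 [0.0672 0.0728] [0.6473 0.1561] [0.0007 0.0015] 69.6
88.8 [0.0671 0.0741] [0.6295 0.1594] [0.0007 0.0018] 90.3
150.96 [0.0622 0.0719] [0.5694 0.1214] [0.0024 0.0024] 131.4
```

Run:
```python
from h import *
D=np.load('pics/w_stand.npz');im,T=D['im'],D['T']
a=rect(im,'wrist',T,.628,.0888,.07,.034,4000);b=rect(im,'wrist',T,.628,.0888,.07,.078,4000)
o=np.hstack([a,b])[:, :];save('rect2.png',cv2.resize(o,(800,400)))
g=cv2.cvtColor(b,cv2.COLOR_RGB2GRAY)
```

```text
(no output)
```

View pics/rect2.png

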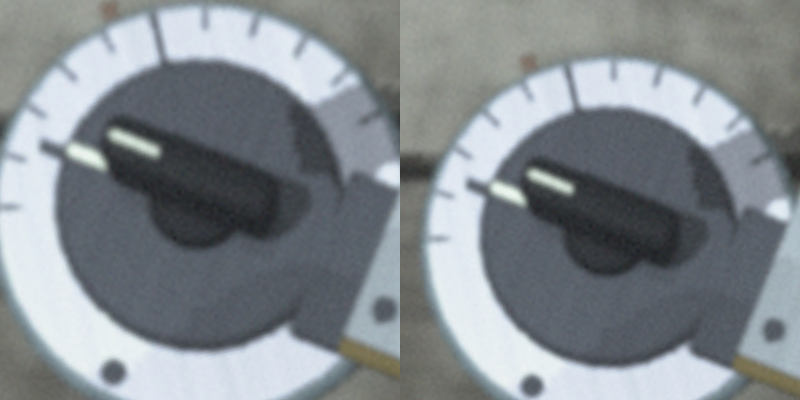

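Run:
```python
from h import *
c=[.628,.0888]
arm.move_pose([*c,0.15],ori(np.radians(69)))
arm.move_l([*c,0.046],rate=0.15)
print(arm.current_clock(),arm.current_contact_force())
arm.command_gripper(0.0,60)
print(arm.current_grip_width()*85,arm.current_contact_force(),arm.current_wrist_torque())
def psi():
    x=R.from_quat(arm.current_ee_rot()).as_matrix()[:,0];return np.degrees(np.arctan2(x[1],x[0]))
print(psi())
for a in np.linspace(69,14.3,4)[1:]:
    arm.move_pose([*c,0.046],ori(np.radians(a)))
print(psi(),arm.current_contact_force(),arm.current_wrist_torque(),arm.current_clock())
```

```text
5.9417 [0.05501023 0.5784656  0.33382538]
15.185088689744124 [ 0.60023813 -1.27304855  2.09841207] [-0.26381466 -0.15291775  0.07024521]
69.00045831452121
14.554990107870452 [-0.07656251 -0.08783571  5.95062079] [ 0.05219706  0.1110618  -0.17560004] 7.7833
```

```bash
cat >> ticks.py <<'E'
    pass
E
python3 - <<'E'
from h import *
from ticks import fit
c=[.628,.0888]
arm.command_gripper(1.0)
arm.move_l([*c,0.15],rate=0.2)
arm.move_pose([0.56,0.075,0.30],ori(0.25))
im,d,T=wcap('w_stand2')
pin('jamb_gap',T);pin('knob_grip',T)
o,r=fit(im,T)
for t in o:print(np.round(t[0],2),np.round(t[1:3],4),t[3].round(4))
a=rect(im,'wrist',T,.628,.0888,.07,.034,4000);b=rect(im,'wrist',T,.57,.073,.1,.0825,2800)
save('rect3.png',np.hstack([cv2.resize(a,(400,400)),cv2.resize(b,(400,400))]))
print(arm.current_clock(),arm.current_contact_force())
E
```

```text
wrist jamb_gap 0.97 [0.5164 0.0597 0.0724] [278. 133.]
wrist knob_grip 0.62 [0.6302 0.088  0.0643] [277. 233.]
-144.79 [0.0609 0.0692] [0.5747 0.0512]
-133.31 [0.057  0.0591] [0.5883 0.0467]
-123.46 [0.0613 0.0711] [0.5914 0.0335]
-60.67 [0.066  0.0712] [0.6616 0.029 ]
-45.64 [0.0654 0.0707] [0.6756 0.0402]
-30.68 [0.066  0.0707] [0.6866 0.054 ]
-15.65 [0.066  0.0727] [0.6948 0.0701]
-0.68 [0.0664 0.0741] [0.6984 0.088 ]
14.33 [0.057  0.0735] [0.69   0.1046]
29.4 [0.0665 0.0713] [0.6879 0.1226]
44.29 [0.0666 0.0707] [0.6771 0.1367]
58.98 [0.0673 0.0717] [0.6637 0.1483]
73.96 [0.0671 0.0732] [0.6474 0.1563]
88.7 [0.0668 0.0741] [0.6296 0.1595]
151.06 [0.0621 0.0719] [0.5693 0.1213]
172.76 [0.0613 0.0692] [0.5633 0.097 ]
9.9833 [ 0.16429364 -0.61330457  0.40322377]
```

View pics/rect3.png

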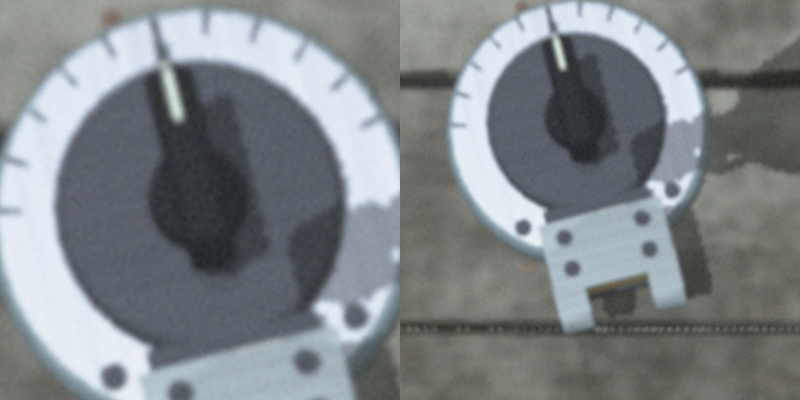

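View pics/w_stand2.png

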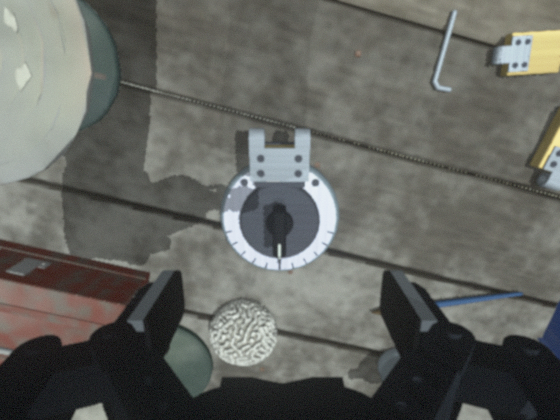

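Run:
```python
from h import *
D=np.load('w_stand2.npz');im,d,T=D['im'],D['d'],D['T'];P=cloud('wrist',T,d)
m=(d>0)&(abs(P[...,2]-.0825)<.005)&(np.hypot(P[...,0]-.54,P[...,1]-.066)<.06)
q=P[m];print(m.sum(),np.median(q[:,2]),cv2.minAreaRect(q[:,:2].astype(np.float32)))
# pointer via enlarged polar map at z=.034 and .018
b=rect(im,'wrist',T,.53,.065,.045,.0825,8000);save('jamb.png',cv2.resize(b,(600,600)))
a=rect(im,'wrist',T,.675,.1005,.03,.034,12000);a2=rect(im,'wrist',T,.675,.1005,.03,.018,12000)
save('ptr.png',np.hstack([cv2.resize(a,(400,400)),cv2.resize(a2,(400,400))]))
```

```text
2557 0.08154835578486636 ((0.5386331081390381, 0.0669049471616745), (0.054708048701286316, 0.06381694972515106), 13.30879020690918)
```

View pics/jamb.png

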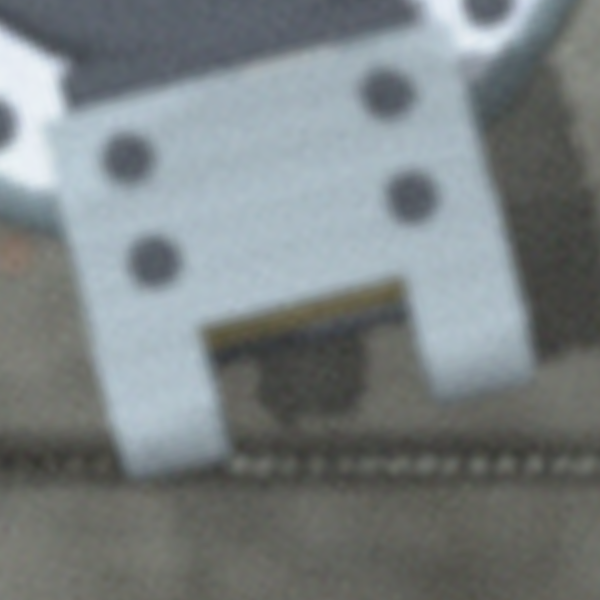

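View pics/ptr.png

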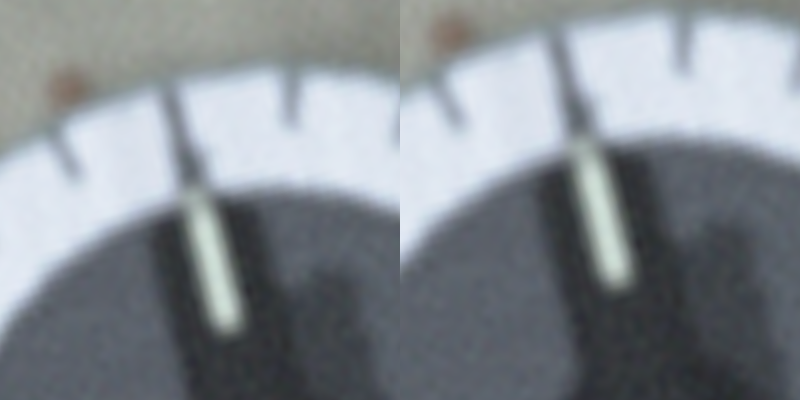

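Pointer is on the long mark: the leaf holes give head direction ≈14.1° and the tick fit gives 14.3°. The gap midpoint measures about (0.520, 0.062). Next I look at flap A from close up.

Run:
```python
from h import *
arm.move_pose([0.40,0.40,0.26],ori(0.0))
im,d,T=wcap('w_flap')
for n in('flap_center','flap_knuckle'):pin(n,T)
P=cloud('wrist',T,d);ok=(d>0)&(np.hypot(P[...,0]-.455,P[...,1]-.419)<.075)
m=ok&(P[...,2]>.011)&(P[...,2]<.03);q=P[m];print(m.sum(),np.percentile(q[:,2],[5,50,95]),cv2.minAreaRect(q[:,:2].astype(np.float32)))
b=rect(im,'wrist',T,.45,.419,.06,.018,5000);save('flapr.png',b)
print(arm.current_clock(),arm.current_tool_pos())
```

```text
wrist flap_center 0.65 [0.439  0.4212 0.0079] [300. 202.]
wrist flap_center 0.64 [0.36   0.3223 0.0042] [215. 135.]
wrist flap_knuckle 0.85 [0.4923 0.4192 0.0078] [298. 242.]
wrist flap_knuckle 0.77 [0.3731 0.2901 0.0099] [186. 147.]
3570 [0.01572634 0.01759459 0.02052088] ((0.4524345397949219, 0.41903114318847656), (0.06005840376019478, 0.10034843534231186), 87.87480926513672)
11.5 [0.40086129 0.39925533 0.26013229]
```

View pics/flapr.png

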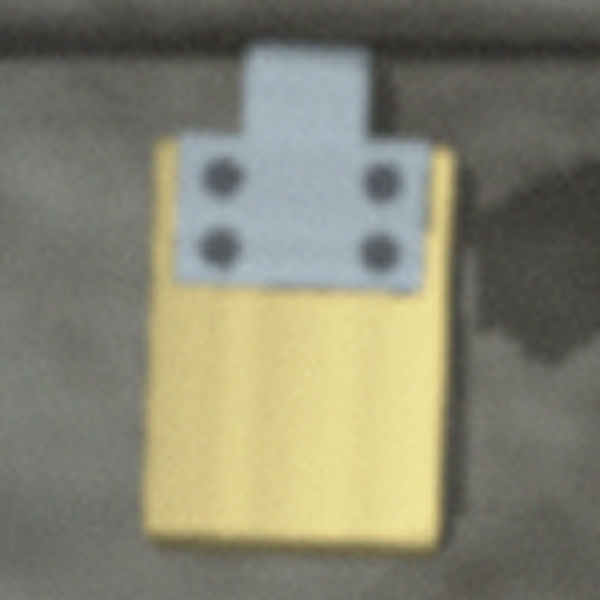

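View pics/w_flap.png

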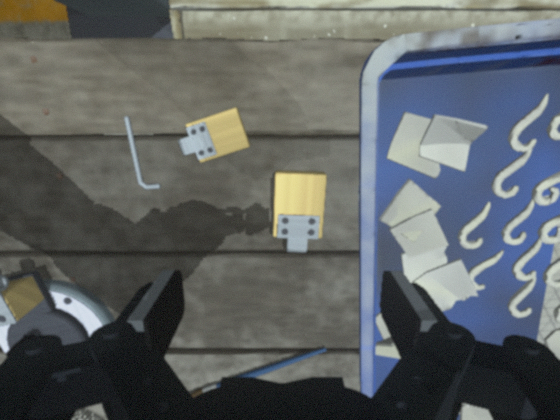

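One crop confirms it: flap A measures 60.1 x 100.3 mm including the knuckle (expected 60 x 101), with centre (0.442, 0.419) and yaw −2°. Now I grip it.

Run:
```python
from h import *
c=[.4419,.4194];o=ori(np.radians(-2))
arm.command_gripper(0.84,60)
arm.move_pose([*c,0.12],o)
arm.move_l([*c,0.02],rate=0.15)
arm.move_l([*c,-0.001],rate=0.05)
print(arm.current_tool_pos(),arm.current_contact_force())
arm.command_gripper(0.0,60)
print(arm.current_grip_width()*85,arm.current_contact_force(),arm.current_tool_pos(),arm.current_clock())
arm.move_l([*c,0.2],rate=0.2)
im,d,T=wcap('w_held')
print(arm.current_grip_width()*85,arm.current_contact_force(),arm.current_tool_pos(),arm.current_clock())
```

```text
[ 0.4416854   0.4191725  -0.00138553] [ 0.47949111 -0.54150465 -0.24215256]
58.389594935941325 [ 0.07590572 -0.44620347  2.00799277] [ 0.44223436  0.41974301 -0.00045742] 14.0833
58.44707915774601 [ 0.0307701  -0.71008538 -1.22244096] [0.44115219 0.41868024 0.19832698] 15.2917
```

View pics/w_held.png

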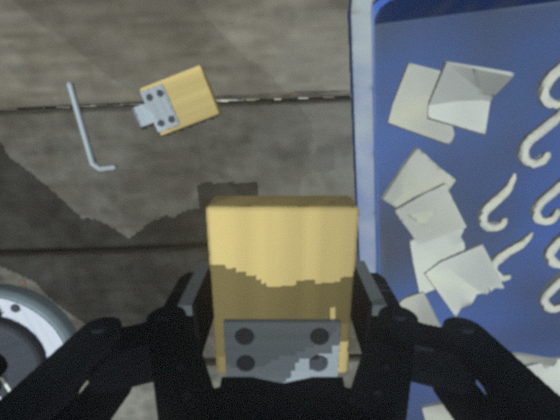

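```bash
cat > held.py <<'E'
from h import *
def held(f):
    D=np.load(f);im,d=D['im'],D['d']
    M=np.array(eyes.calibration('wrist')['mount']);P=cloud('wrist',M,d) # tool frame
    m=np.zeros(d.shape,bool);m[205:310,215:352]=True;m&=(d>0)&(d<.2)
    q=P[m];A=np.c_[q[:,0],q[:,2],np.ones(len(q))]
    s=np.linalg.lstsq(A,q[:,1],rcond=None)[0];r=q[:,1]-A@s
    g=abs(r)<.003;s=np.linalg.lstsq(A[g],q[g,1],rcond=None)[0]
    print('top plane y(tool) at TCP',s[2],'pitch',np.degrees(np.arctan(s[0])),'roll',np.degrees(np.arctan(s[1])),'n',g.sum())
    m=np.zeros(d.shape,bool);m[190:312,200:370]=True;m&=(d>0)&(d<.2)&(abs(P[...,1]-s[2])<.006)
    q=P[m][:,[0,2]].astype(np.float32)
    print('xmin',np.percentile(q[:,0],1),'zrange',np.percentile(q[:,1],[1,99]),cv2.minAreaRect(q))
if __name__=='__main__':
    import sys;held(sys.argv[1])
E
python3 held.py w_held.npz
```

```text
top plane y(tool) at TCP -0.017551394221173112 pitch -0.3358451408055925 roll -0.00942944275753575 n 14299
xmin -0.03980809 zrange [-0.02957456  0.03050173] ((-0.016385558992624283, 0.0005819536745548248), (0.07010624557733536, 0.04783067852258682), 89.45829010009766)
```

Run:
```python
from h import *
a=np.radians(14.2);u=np.array([np.cos(a),np.sin(a)])
g=np.array([.5202,.0620])-.052*u
b=g-.05*u;o=ori(a)
arm.move_pose([*b,0.2],o)
arm.move_l([*b,0.0615],rate=0.2)
for s in np.array([.02]):
    arm.move_l([*(g-s*u),0.0615],rate=0.1)
arm.sleep(.2)
p=arm.current_tool_pos();print(p,g-.02*u,arm.current_contact_force(),arm.current_clock())
for n in('top','side'):
    im,d=eyes.capture(n);save(n+'1.png',im);np.savez(n+'1.npz',im=im,d=d);T=camT(n)
    for k in('jamb_gap','flap_knuckle'):pin(k,T,n)
A=cv2.imread('pics/top1.png')[150:270,270:430];B=cv2.imread('pics/side1.png')[110:260,230:400]
cv2.imwrite('pics/app.png',np.hstack([cv2.resize(A,(400,300),interpolation=2),cv2.resize(B,(340,300),interpolation=2)]))
```

```text
[0.44969187 0.04418985 0.06147992] [0.45039993 0.04433787] [ 0.29936861 -0.22872443 -0.80225225] 18.2083
top jamb_gap 0.66 [0.5197 0.0635 0.0785] [332. 241.]
top flap_knuckle 0.88 [0.3754 0.29   0.0076] [236. 306.]
top flap_knuckle 0.61 [0.5011 0.0603 0.0743] [334. 249.]
side jamb_gap 0.57 [0.5223 0.0614 0.0715] [335. 187.]
side flap_knuckle 0.87 [0.501  0.0599 0.0745] [344. 188.]
```

View pics/app.png

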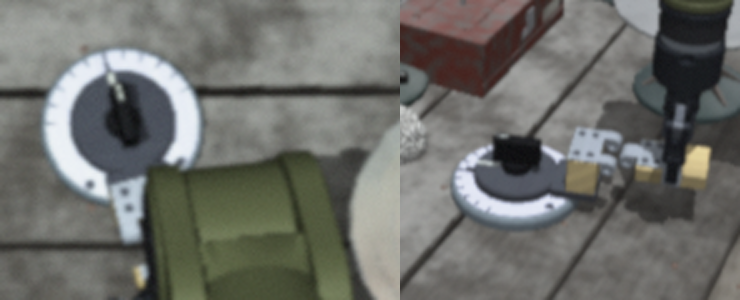

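Run:
```python
from h import *
D=np.load('side1.npz');im,d=D['im'],D['d'];T=camT('side');P=cloud('side',T,d)
a=np.radians(14.2);u=np.array([np.cos(a),np.sin(a)]);n=np.array([-u[1],u[0]])
g=np.array([.5202,.0620]);q=P[...,:2]-g;s=q@u;l=q@n
m=(d>0)&(P[...,2]>.074)&(P[...,2]<.09)&(abs(s)<.06)&(abs(l)<.045)
for lo in np.arange(-.05,.05,.005):
    k=m&(s>=lo)&(s<lo+.005)
    if k.sum()>3: print(round(lo*1e3),k.sum(),'lat',np.round(np.sort(l[k])[[0,-1]]*1e3,1),'z',np.round(np.median(P[k][:,2])*1e3,1), np.histogram(l[k]*1e3,bins=np.arange(-36,37,4))[0])
c=im[165:225,285:375];save('side1z.png',cv2.resize(c,(800,533),interpolation=cv2.INTER_CUBIC))
```

```text
-50 38 lat [-25.9  30.1] z 83.1 [0 0 3 1 1 2 3 2 3 1 2 2 3 3 2 6 4 0]
-45 38 lat [-21.2  30.8] z 83.6 [0 0 0 1 4 2 4 0 3 2 2 2 1 3 4 5 5 0]
-40 37 lat [-21.1  33.3] z 83.6 [0 0 0 1 3 3 1 3 2 3 2 2 1 3 3 4 5 1]
-35 38 lat [-27.1  33.1] z 83.4 [0 0 2 3 2 2 1 3 0 3 3 2 2 4 2 4 4 1]
-30 18 lat [-12.5  12.7] z 83.7 [0 0 0 0 0 1 2 2 4 2 2 4 1 0 0 0 0 0]
-25 18 lat [-12.7  12. ] z 83.9 [0 0 0 0 0 1 1 2 1 3 1 7 2 0 0 0 0 0]
-20 16 lat [-10.5  11.6] z 83.4 [0 0 0 0 0 0 2 3 2 2 4 3 0 0 0 0 0 0]
-15 15 lat [-10.4  13.8] z 81.9 [0 0 0 0 0 0 2 2 1 1 4 3 2 0 0 0 0 0]
-10 17 lat [-29.4  31.2] z 78.9 [0 1 2 2 4 0 1 0 0 0 0 0 0 1 2 1 3 0]
-5 27 lat [-32.5  32.6] z 82.8 [1 1 3 3 4 1 0 0 0 0 0 0 1 0 3 4 5 1]
0 25 lat [-32.3  32.4] z 83.6 [1 1 2 1 5 1 0 0 0 0 0 0 1 2 2 4 4 1]
5 31 lat [-32.7  33.2] z 83.2 [1 2 3 0 6 4 0 0 0 0 0 0 2 1 2 3 4 3]
10 31 lat [-31.3  34.1] z 84.0 [0 3 0 4 3 1 0 2 3 0 1 3 1 3 1 3 2 1]
15 42 lat [-28.8  32.3] z 83.7 [0 1 2 3 2 2 4 1 3 1 3 0 3 2 3 6 5 1]
20 44 lat [-32.3  34. ] z 84.5 [1 0 2 1 4 1 3 2 2 3 2 1 3 3 2 2 8 4]
25 42 lat [-33.5  35.6] z 84.0 [ 1  3  2  1  3  2  1  1  3  2  2  2  2  1  3  2 10  1]
30 44 lat [-30.6  33.8] z 83.8 [0 2 2 2 3 2 2 2 2 3 2 1 5 2 2 1 7 4]
35 37 lat [-32.1  32.2] z 84.3 [1 0 2 3 3 1 3 2 2 3 1 1 1 3 2 1 6 2]
40 39 lat [-31.2  32.4] z 83.7 [0 1 4 2 0 2 3 1 3 2 1 3 1 2 5 1 5 3]
45 27 lat [-32.1  31.4] z 83.6 [1 1 0 1 1 2 2 1 1 1 2 1 2 1 3 1 6 0]
```

View pics/side1z.png

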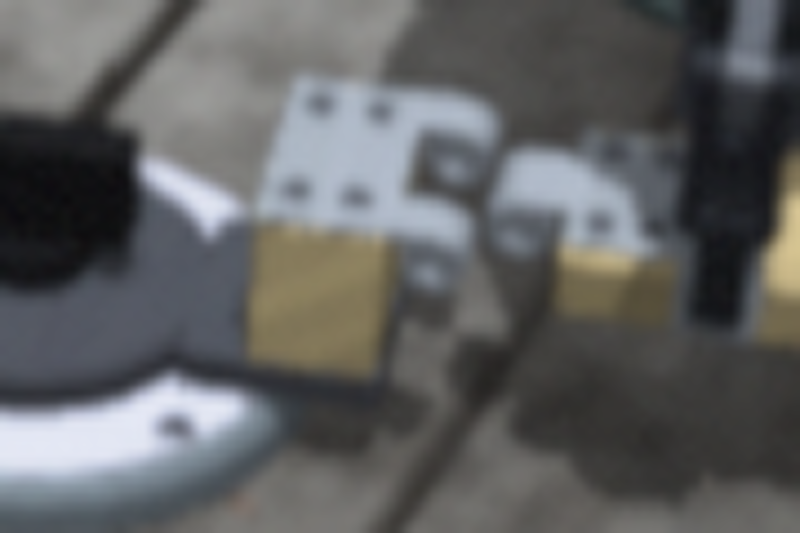

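Side cloud: knuckle lateral span −12..12.5 mm, head −32.5..33 mm, so it is centred within 0.5 mm. The tops are within 0.3 mm of each other. Inserting the last 20 mm.

```bash
python3 - <<'E'
from h import *
a=np.radians(14.2);u=np.array([np.cos(a),np.sin(a)]);n=np.array([-u[1],u[0]])
g0=np.array([.5202,.0620]);g=g0-.052*u
t=np.r_[g,.0616];cmd=t.copy()
for s in (.01,0):
    arm.move_l([*(g-s*u),.0616],rate=0.05);print(arm.current_contact_force())
arm.sleep(.3)
e=t-arm.current_tool_pos();print('err mm',e*1e3)
cmd=t+e;arm.move_l(list(cmd),rate=0.05);arm.sleep(.4)
print('err mm',(t-arm.current_tool_pos())*1e3,arm.current_contact_force(),arm.current_wrist_torque(),arm.current_grip_width()*85,arm.current_clock())
x=R.from_quat(arm.current_ee_rot()).as_matrix();print(np.degrees(np.arctan2(x[1,0],x[0,0])),x[:,1])
wcap('w_end')
for nm in('top','side'):
    im,d=eyes.capture(nm);save(nm+'2.png',im);np.savez(nm+'2.npz',im=im,d=d);T=camT(nm)
    for k in('jamb_gap','flap_knuckle'):pin(k,T,nm)
c=im[165:225,285:375];save('side2z.png',cv2.resize(c,(800,533),interpolation=cv2.INTER_CUBIC))
P=cloud('side',T,d);q=P[...,:2]-g0;s=q@u;l=q@n
m=(d>0)&(P[...,2]>.074)&(P[...,2]<.09)&(abs(s)<.06)&(abs(l)<.045)
for lo in np.arange(-.035,.03,.005):
    k=m&(s>=lo)&(s<lo+.005)
    if k.sum()>3: print(round(lo*1e3),k.sum(),'z',np.round(np.median(P[k][:,2])*1e3,1), np.histogram(l[k]*1e3,bins=np.arange(-36,37,4))[0],np.round(np.sort(l[k&(abs(l)<.015)])[[0,-1]]*1e3,1) if (k&(abs(l)<.015)).any() else '')
A=cv2.imread('pics/top2.png')[150:270,270:430];cv2.imwrite('pics/top2z.png',cv2.resize(A,(800,600),interpolation=2))
E
python3 held.py w_end.npz
```

```text
[-0.33442859 -0.71436054 -1.87857756]
[-0.89765849 -0.3085125  -1.48264284]
err mm [0.19233028 0.03102166 0.01990045]
err mm [-0.21084313 -0.04556427 -0.01758928] [ 0.17049711 -0.00161448 -0.91440126] [-0.004421    0.03321686  0.01675655] 58.338372890963456 20.1583
14.200620854056917 [ 1.67469038e-05  2.72112008e-05 -9.99999999e-01]
top jamb_gap 0.97 [0.5207 0.0656 0.0751] [331. 240.]
top flap_knuckle 0.51 [0.5213 0.0638 0.0731] [332. 240.]
side jamb_gap 0.93 [0.5215 0.0566 0.0711] [336. 186.]
side flap_knuckle 0.94 [0.5199 0.0693 0.0735] [334. 189.]
side flap_knuckle 0.61 [0.373  0.2868 0.0079] [359. 293.]
-35 38 z 83.5 [0 0 1 1 2 2 2 2 3 2 1 2 2 6 3 3 6 0] [-12.4  13.7]
-30 40 z 83.8 [0 0 1 2 1 4 2 3 1 2 2 2 3 2 5 4 5 1] [-14.9  14.2]
-25 37 z 83.4 [0 0 1 2 1 3 1 3 2 3 1 4 1 2 3 5 5 0] [-13.6  14.8]
-20 36 z 84.1 [0 1 1 0 1 2 4 2 3 1 2 2 2 2 2 6 5 0] [-11.7  14.1]
-15 38 z 84.1 [0 0 1 1 3 4 1 1 1 3 3 3 3 0 6 4 3 1] [-14.5  13.5]
-10 31 z 82.1 [1 1 2 0 2 1 1 2 2 3 5 2 1 1 2 1 4 0] [-12.2  14.3]
-5 39 z 83.3 [0 2 1 3 5 0 2 3 2 2 2 5 0 1 4 2 3 2] [-11.   11.4]
0 40 z 84.0 [0 3 1 1 2 4 1 2 2 1 3 4 1 3 3 2 5 2] [-14.3  12.1]
5 40 z 83.1 [1 2 2 2 4 1 2 3 0 3 0 4 0 1 2 6 5 2] [-14.5  11.8]
10 34 z 84.0 [1 1 2 2 3 1 2 3 1 1 3 2 2 2 1 3 3 1] [-13.  15.]
15 42 z 83.4 [0 1 4 3 1 1 1 4 1 3 1 2 3 2 2 3 7 3] [-14.4  13.9]
20 40 z 83.7 [0 2 0 2 4 2 1 2 1 3 3 3 0 1 6 0 8 2] [-12.6  11.8]
25 44 z 83.6 [1 2 2 2 4 2 1 2 3 2 2 2 3 1 3 2 6 4] [-14.8  12.7]
top plane y(tool) at TCP -0.01759482774332153 pitch -0.32372191556512536 roll 0.0053093267943178915 n 14338
xmin -0.039782424 zrange [-0.02929942  0.03078122] ((-0.016410553827881813, 0.0008164271712303162), (0.047707393765449524, 0.07028655707836151), 0.17764289677143097)
```

View pics/side2z.png

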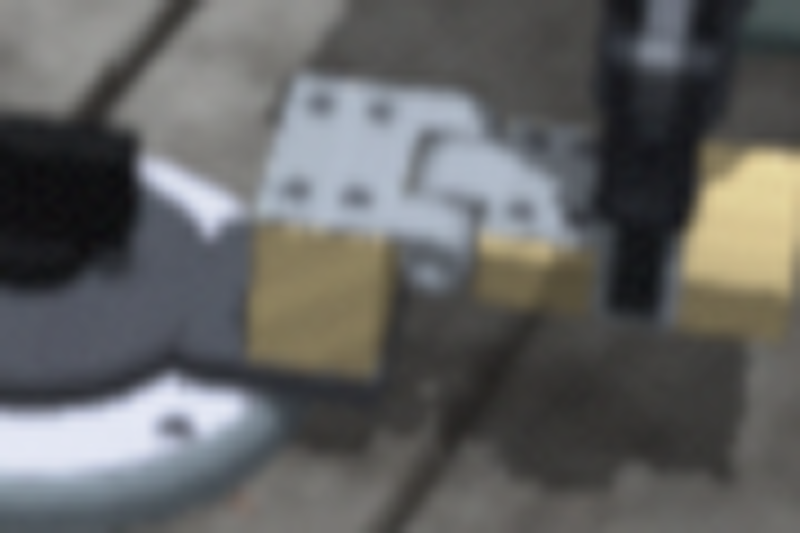

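View pics/top2z.png

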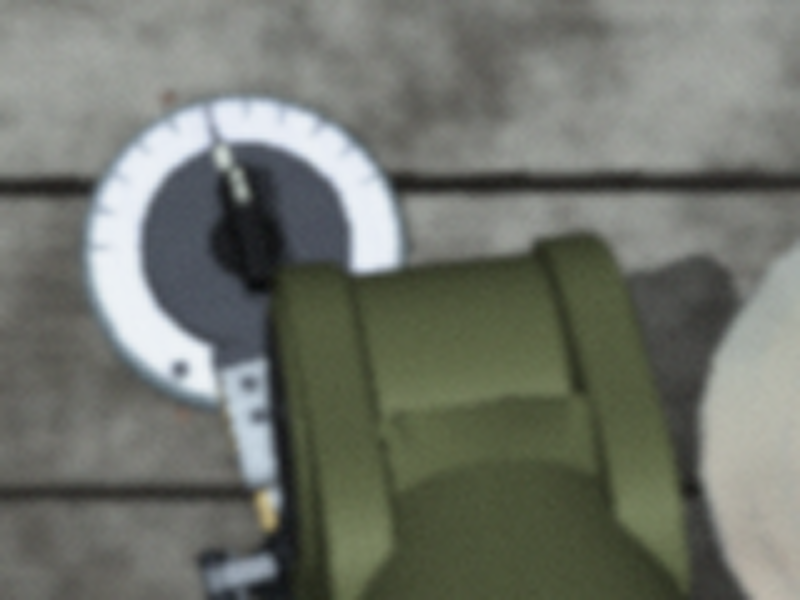

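View pics/w_end.png

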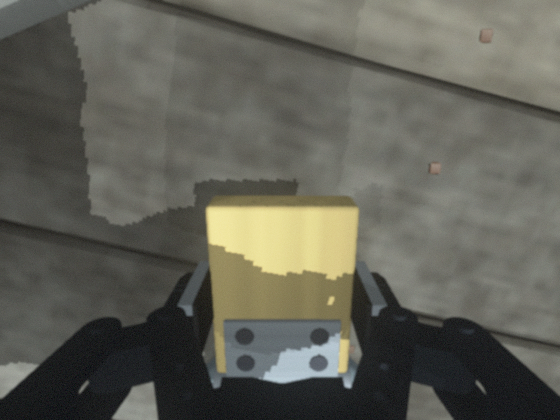

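Run:
```python
from h import *
T=camT('side');f,cx,cy=K('side')
a=np.radians(14.2);u=np.array([np.cos(a),np.sin(a)]);n=np.array([-u[1],u[0]]);g0=np.array([.5202,.0620])
for nm,(x,y) in dict(j1=(295,188),j2=(357,195),j3=(320,102),j4=(380,108),f1=(522,210),f2=(540,135),k0=(430,165)).items():
    px=285+x*90/800;py=165+y*60/533
    r=T[:3,:3]@np.array([(px-.44-cx)/f,(py-.44-cy)/f,1]);t=(.0825-T[2,3])/r[2];p=T[:3,3]+t*r
    q=p[:2]-g0;print(nm,(q@u*1e3).round(1),(q@n*1e3).round(1))
```

```text
j1 39.4 17.4
j2 23.3 16.7
j3 39.5 -22.6
j4 23.5 -23.5
f1 -19.0 13.4
f2 -19.4 -21.0
k0 6.9 -0.9
```

Run:
```python
from h import *
a=np.radians(14.2);u=np.array([np.cos(a),np.sin(a)]);n=np.array([-u[1],u[0]]);g0=np.array([.5202,.0620])
def blob(im,x,y,w):
    g=cv2.cvtColor(im,cv2.COLOR_RGB2GRAY).astype(float)
    for _ in range(5):
        xi,yi=int(round(x)),int(round(y));p=g[yi-w:yi+w+1,xi-w:xi+w+1];wt=np.clip(np.percentile(p,70)-p-8,0,None)
        Y,X=np.mgrid[yi-w:yi+w+1,xi-w:xi+w+1];x,y=(X*wt).sum()/wt.sum(),(Y*wt).sum()/wt.sum()
    return x,y
def ray(n_,T,x,y,z):
    f,cx,cy=K(n_);r=T[:3,:3]@np.array([(x-cx)/f,(y-cy)/f,1]);return (T[:3,3]+r*(z-T[2,3])/r[2])[:2]
T=camT('side');im=np.load('side2.npz')['im']
for nm,(x,y) in dict(j1=(295,188),j2=(357,195),j3=(320,102),j4=(380,108),f1=(522,210),f2=(540,135)).items():
    b=blob(im,285+x*.1125-.44,165+y*.1126-.44,2);q=ray('side',T,*b,.0825)-g0;print(nm,np.round(b,1),(q@u*1e3).round(1),(q@n*1e3).round(1))
D=np.load('w_stand2.npz');print('jamb wrist')
for s,l in((37,17),(21,17),(37,-23),(21,-23),(37,20),(21,20),(37,-20),(21,-20)):
    x,y=w2p('wrist',D['T'],np.r_[g0+s/1e3*u+l/1e3*n,.0825]);b=blob(D['im'],x,y,5);q=ray('wrist',D['T'],*b,.0825)-g0;print((q@u*1e3).round(1),(q@n*1e3).round(1))
D=np.load('w_flap.npz');af=np.radians(-2);uf=np.array([np.cos(af),np.sin(af)]);nf=np.array([-uf[1],uf[0]]);k=np.array([.4419,.4194])+.052*uf;print('flap wrist')
for s,l in((-20,16),(-34,16),(-20,-16),(-34,-16)):
    x,y=w2p('wrist',D['T'],np.r_[k+s/1e3*uf+l/1e3*nf,.0205]);b=blob(D['im'],x,y,4);q=ray('wrist',D['T'],*b,.0205)-k;print((q@uf*1e3).round(1),(q@nf*1e3).round(1))
```

```text
j1 [317.9 186. ] 39.0 18.2
j2 [324.7 186.8] 23.3 17.9
j3 [320.8 175.7] 39.2 -24.1
j4 [327.7 176.6] 22.8 -24.4
f1 [343.2 188.4] -18.9 14.2
f2 [345.5 179.7] -19.7 -21.4
jamb wrist
36.9 20.2
21.1 20.3
36.9 -19.8
21.0 -19.6
36.9 20.2
21.1 20.3
36.9 -19.8
21.0 -19.6
flap wrist
-21.0 15.9
-35.1 16.0
-21.0 -15.9
-34.9 -15.8
```

The leaf holes in the side view put the flap within about 0.3 mm of aligned, both along and across the gap. Force is only about the flap's own weight, so it isn't leaning on the stand. Handing in.

Run:
```python
from h import *
print(arm.current_contact_force(),arm.current_clock());sign_off()
```

```text
[-0.0920579  -0.54726975 -0.71958826] 20.5083
the job is handed in; nothing more can be done
```

The job is handed in at 20.5 s of the 53 s allowed. The pointer is on the long zero mark, and the gripper is holding the flap with its knuckle midway between the head's two knuckles.

- **Head:** I gripped the knob and turned the head about −55°. The leaf holes then gave a head direction of about 14.1°, against 14.3° for the zero mark from the tick fit. The pointer line runs straight into the long mark.
- **Which flap:** I took the larger board. It measured 60 x 100 mm including the knuckle, where 60 x 101 mm was expected.
- **Fit:** Comparing the leaf holes in the side and wrist views, the flap is about 0.3 mm from ideal along the gap and about 0.25 mm across it. The tops of the leaf and the head were level to about 0.3 mm, measured just before the last 20 mm.
- **Contact:** The force on the tool was under 1 N, less than the flap's own weight, so it is not pressing on the stand.
- **Bystanders:** The arm stayed clear of the pin, the plaster block and the dome, but I did not re-measure them at the end.

One check disagreed. The network's side-camera positions for the gap and the knuckle differ by about 13 mm in y in the last picture. The top-camera positions, the depth data and the leaf holes all contradict that, so I took it as network error.

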